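# Read a vial at the code reader

### The arm

A 6-joint arm with a two-finger parallel gripper is mounted at the origin on a cart in front of the work surface, level with it; the furniture and walls round the work are solid. World frame = base frame: x ahead of the robot, y to its left, z up, the work surface at z = 0. Lengths are in m, angles in degrees, forces in N, time in s.
With the tool pointing down it reaches from about 0.3 to 0.75 m from the base axis. Payload 8.5 kg.
Tool frame: the origin (TCP) lies on the centre line of the jaws, within the pads' length; the fingertips stand 17 mm ahead of it and the grasp point (between the pads) lies 2 mm behind it (env.tip_extent is the distance from the TCP to the fingertips, in m); z points along the fingers, y is the direction in which the jaws open and shut (so a half turn about z gives the same grasp; the last joint's range is limited). The gripper opens to 85 mm and grips with 20 to 120 N. Pads are 22 mm wide; open, the fingers measure 114 mm over their backs; the gripper's body (76 mm by 85 mm) begins 54 mm behind the grasp point. The pads swing forward as they close: fully open they stand 13 mm farther back than shut.
Start: joints at [-80.919, 21.807, 74.336, -0, 83.858, -12.336], TCP at [0.201, -0.512, 0.248] pointing down, gripper open.
Joint ranges: [-178.18, 178.18], [-50.72, 133.34], [12.68, 142.11], [-81.47, 261.47], [9.98, 163.14], [-165.26, 165.26]. Speed limits (degrees/s): [136.94, 136.94, 180, 180, 180, 180].

### API

Orientations are given as a 3x3 rotation matrix whose columns are the frame's x, y, z axes.
In Python, from rig import telemetry, get_image, camera_params, close_job, env gives the robot as it stands.
- The arm moves only by the tool apply_moves, never from a script. Its argument "motion" is a list of rows, each an object of numbers: "tx", "ty", "tz": the shift along the tool's x, y, z in cm; "turn": the turn about the tool's z in degrees; "jaw": the gripper's target within -1 to 1 (fully open at 1, half-way at 0, shut at -1). In form: [{"tx": .., "ty": .., "tz": .., "turn": .., "jaw": ..}, ...]. A call has 1 to 5 rows; each row is the pose to reach, as a shift and turn from the pose measured when the call began, along the tool's axes at that moment; what a row does not reach only later rows make up. A row lasts 1/12 s, in which the tool goes at most 41.7 mm and 7.16 degrees, less where a joint would pass 70% of its speed; a pose out of reach is approached as far as the arm can. A call with a gripper value outside its range is refused whole. The fingers move at their own pace and stop on an object; "squeeze" is the grip in N (left out, the last holds). Time passes only in rows, so rows that repeat a pose let the fingers close. It gives the time, the measured TCP pose, the force and the opening at its end, in the units of the state.
- telemetry.observe(): the state, without advancing time (a new reading comes with each control period).
- get_image(name): name is "side" or "top"; returns (picture, depth): 420x560x3 uint8, red, green, blue; 420x560 float32, m along the optical axis (not along the pixel's ray), 0 where there is no reading.
- camera_params(name): a dict with "fx", "fy", "cx", "cy" (pixels), "D" ([k1, k2, p1, p2, k3] as OpenCV has them; the pictures are not rectified), "rvec" (rotation vector, rad) and "tvec" (3), from world to camera coordinates, as OpenCV has them. Camera axes: x right, y down, z forward; pixel columns grow to the right and rows downward; lengths in m; the calibration is good to about 2 mm. A picture is of the moment at which its call begins. camera_params takes no time and is no camera call.
- close_job(): hands the job in, once; it reports no verdict.
The state is a dict: "time_s": time; "q": joint angles; "qvel": joint speeds; "joint_efforts": joint torques, N m; "position": TCP position; "tool_rot": TCP orientation; "ft_force": force on the tool from outside, world axes, zero at the start; "wrist_torque": the same for the moment, N m; "grip_width": finger opening in m.
Only numpy, scipy, OpenCV 4.12 (cv2) and the standard library are available. Lean on these libraries where they do the work, as an engineer would, in place of code of your own. Each camera call takes 0.05 s, during which the arm holds its last target. There are 200 camera calls.

### The job

Set the white code reader by pressing its keys fully down one at a time, letting each come up again: first green, then yellow, then blue. Then pick up the white-capped glass vial, carry it over the top of the blue tube rack to the reader, and finish while still holding it still and upright, centred above the reader's round glass window with its foot about 10 mm above the glass, never letting the vial touch the reader. Leave the rack and everything else on the bench where it stands.

Things in the scene. Friction and masses are not known exactly. Their poses are not given: they have to be found in the camera images.
- vial: the thing to carry: clear glass vial with a ribbed white screw cap, 23 mm in diameter all the way up, 54 mm high, about 18 g, standing upright and loose on the bench. Origin at the centre of its underside, z up along its axis. The pear-shaped rubber bulb stands 70 mm or more from it, centre to centre; on some starts the two have changed places
- reader: white bench-top code reader, fixed to the bench: housing 140 (x) x 150 (y) x 37 mm high with rounded edges. Origin at the centre of its underside; its x points from the row of three keys (near the robot) towards the round window, y to the left along the row of keys, z up. It may stand turned by up to 0.3 rad
- window (a point): centre of the upper face of the reader's round green glass window, 40 mm above the bench and 34 mm along the reader's x from its centre. The glass is 40 mm across and is framed by a dark steel ring 52 mm across which stands 2 mm above the glass. The tops of the keys stand 18 mm above the glass, the nearest 79 mm from the window's centre
- key_green_top (a point): centre of the top of the green key, a round spring key 24 mm in diameter in a black collar 40 mm in diameter, on the reader at x = -45 mm, y = +44 mm (left). Its top is 58 mm above the bench and 10 mm above the collar when up; pressed straight down. The keys' centres are 44 mm apart
- key_yellow_top (a point): centre of the top of the yellow key, like the green one, in the middle of the row
- key_blue_top (a point): centre of the top of the blue key, like the green one, at the right end of the row (reader y = -44 mm)
- key_green (a joint): travel of the green key in m: 0 up, 0.006 fully down; it starts to move at about 1.2 N, is fully down at 4 N, and springs back
- key_yellow (a joint): the same for the yellow key
- key_blue (a joint): the same for the blue key
- rack: blue plastic tube rack 101 x 201 x 58 mm with capped sample tubes fixed in it, whose caps reach 109 mm above the bench; loose, about 0.4 kg. Origin at the centre of its underside, its own y along its length, which runs away from the robot, between the vial and the reader
- pear_bulb: bystander: light blue pear-shaped rubber bulb, 35 mm in diameter, 58 mm high, standing on its thick end; origin at the centre of its underside
- timer: bystander: small white timer, 58 x 66 x 16 mm, lying behind the reader; origin at the centre of its underside
- marker_black: bystander: black marker pen, 138 mm long, 15 mm thick, lying along its own y at the front of the bench; origin at the centre of its underside
- lab_book: bystander: closed brown notebook, 210 x 152 x 13 mm, lying at the back; origin at the centre of its underside

How it is judged:
By the outcome, as a careful person would: the job done as asked, in the order asked, and still so for the second after the job is handed in, while the arm keeps its last pose, push and grip.
It also fails if it takes over 64 s, if anything falls off the work surface, if the arm or the gripper's body presses on something with over 40 N, if the wrist force passes 120 N, or if a joint passes its speed limit or range.

## Working session

There is one attempt and no reset: what is moved stays moved. The work goes in short steps, Python scripts to look and compute and a tool call to move; the robot and the scene stay as the last step left them, time stands still between calls to the robot, and variables do not carry over. Pictures are saved under pics/ and viewed, about 8 in all and at most 12, crops included, and the job is handed in when it is done.

Besides the shell and the picture viewer there is one more tool, called after "Emit:" as name(argument=value, ...) on one line, values as JSON. apply_moves: Moves the arm, as the interface text tells. Its arguments: {"type":"object","properties":{"motion":{"type":"array"},"squeeze":{"type":"number"}},"required":["motion"]}

```bash
mkdir -p pics; cat > h.py <<'E'
import numpy as np, cv2
from rig import telemetry, get_image, camera_params, close_job, env
def cam(n):
    p=camera_params(n); K=np.array([[p['fx'],0,p['cx']],[0,p['fy'],p['cy']],[0,0,1.]])
    R,_=cv2.Rodrigues(np.array(p['rvec'],float)); return K,np.array(p['D'],float),R,np.array(p['tvec'],float).reshape(3)
def cloud(n,d):
    K,D,R,t=cam(n); v,u=np.mgrid[0:420,0:560]
    uv=np.stack([u,v],-1).reshape(-1,1,2).astype(float)
    xy=cv2.undistortPoints(uv,K,D).reshape(420,560,2)
    P=np.dstack([xy*d[...,None],d]); return (P-t)@R
def at_z(n,u,v,z):
    K,D,R,t=cam(n); xy=cv2.undistortPoints(np.array([[[u,v]]],float),K,D).reshape(2)
    o=-R.T@t; r=R.T@np.array([*xy,1]); return o+r*(z-o[2])/r[2]
E
python3 - <<'E'
from h import *
ims=[]
for n in ('top','side'):
    im,d=get_image(n); np.savez(f'{n}0.npz',im=im,d=d); cv2.imwrite(f'pics/{n}0.png',im[...,::-1])
    K,D,R,t=cam(n); print(n,-R.T@t,R[2])
s=telemetry.observe(); print(s['time_s'],s['tool_rot'],s['position'],s['grip_width'])
E
```

```text
top [ 0.50726451 -0.08652686  1.10005139] [ 0.06766559  0.03428588 -0.99711877]
side [0.40876249 0.77173872 0.5992063 ] [ 0.14791532 -0.83680325 -0.52714455]
0.1 [[ 9.30957709e-01  3.65126980e-01 -1.79175744e-04]
 [ 3.65126901e-01 -9.30956883e-01  1.27595953e-03]
 [ 2.99082359e-04 -1.25328625e-03 -9.99999170e-01]] [ 0.20079043 -0.51179058  0.24777709] 0.08536075870614035
```

View pics/top0.png

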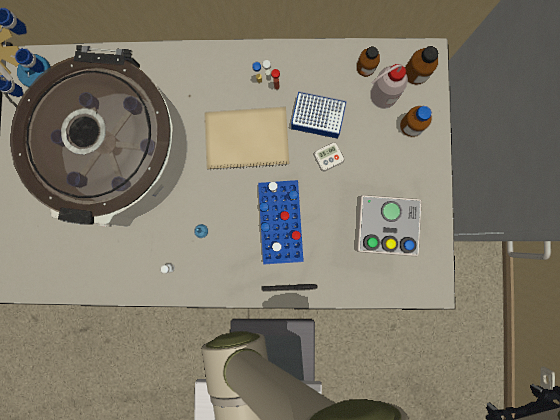

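View pics/side0.png

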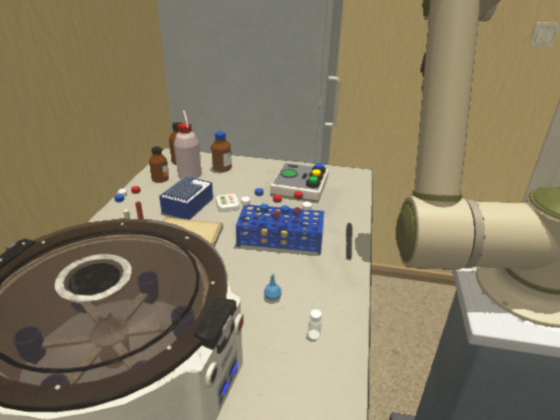

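The top view shows the keys at about (373,243), (391,243) and (409,244), the window at (391,211), the vial cap at (167,268), the bulb at (201,231) and the rack at about (280,222). The side view shows the vial at (315,325) and the bulb at (272,290).

```bash
cat > meas.py <<'E'
from h import *
f=np.load('top0.npz'); im,d=f['im'],f['d']; P=cloud('top',d)
hsv=cv2.cvtColor(im,cv2.COLOR_RGB2HSV)
def seg(u,v,r,lo,hi,z,name):
    m=cv2.inRange(hsv,lo,hi); k=np.zeros_like(m); cv2.circle(k,(u,v),r,255,-1); m&=k
    ys,xs=np.nonzero(m); c=(xs.min()+xs.max())/2,(ys.min()+ys.max())/2
    print(name,len(xs),(xs.mean().round(2),ys.mean().round(2)),np.ptp(xs)+1,np.ptp(ys)+1,'ray',at_z('top',xs.mean(),ys.mean(),z).round(4),'depth',np.median(P[ys,xs],0).round(4))
    return at_z('top',xs.mean(),ys.mean(),z)
g=seg(373,243,9,(40,90,60),(80,255,255),.058,'green')
y=seg(391,243,9,(22,120,90),(38,255,255),.058,'yellow')
b=seg(409,244,9,(100,120,60),(125,255,255),.058,'blue')
w=seg(391,211,13,(45,40,60),(85,255,255),.040,'window')
v=seg(167,268,9,(0,0,200),(180,40,255),.054,'vial')
s=seg(201,231,9,(85,60,40),(125,255,255),.03,'bulb')
print('gb',np.linalg.norm(g-b),'yaw',np.degrees(np.arctan2(-(g-b)[0],(g-b)[1])), 'yw',np.linalg.norm((w-y)[:2]))
m=(P[...,2]>.04)&(P[...,2]<.13)&(P[...,0]>.2)&(P[...,0]<.7)&(P[...,1]>-.2)&(P[...,1]<.15)&(d>0)
q=P[m]; print('rack',q.min(0),q.max(0)); print(cv2.minAreaRect(q[:,:2].astype(np.float32)))
# side: vial
f=np.load('side0.npz'); Ps=cloud('side',f['d']); 
q=Ps[305:342,300:330].reshape(-1,3); q=q[(q[:,2]>.008)&(q[:,2]<.07)&(abs(q[:,1]-v[1])<.04)]; print('side vial',q.min(0),q.max(0),np.median(q,0))
q=q[q[:,2]>.04];print(q.min(0),q.max(0))
cv2.imwrite('pics/c.png',np.hstack([cv2.resize(im[180:260,350:430],(400,400),interpolation=cv2.INTER_CUBIC),cv2.resize(im[215:295,140:220],(400,400),interpolation=cv2.INTER_CUBIC)])[...,::-1])
E
python3 meas.py
```

```text
green 87 (np.float64(371.93), np.float64(242.08)) 11 11 ray [ 0.5052 -0.2756  0.058 ] depth [ 0.5054 -0.2756  0.0585]
yellow 86 (np.float64(390.5), np.float64(243.4)) 10 10 ray [ 0.5022 -0.3198  0.058 ] depth [ 0.5031 -0.3196  0.0585]
blue 83 (np.float64(408.65), np.float64(244.65)) 10 10 ray [ 0.4993 -0.363   0.058 ] depth [ 0.4985 -0.3634  0.0588]
window 225 (np.float64(391.02), np.float64(210.92)) 17 17 ray [ 0.5809 -0.326   0.04  ] depth [ 0.5806 -0.3257  0.0412]
vial 48 (np.float64(164.62), np.float64(268.62)) 10 8 ray [0.4388 0.2229 0.054 ] depth [0.4381 0.2236 0.0546]
bulb 142 (np.float64(200.8), np.float64(230.63)) 13 14 ray [0.5319 0.1406 0.03  ] depth [0.5311 0.1407 0.0284]
gb 0.08758057652309799 yaw -3.8982818025715336 yw 0.07895505548074364
rack [ 0.25079317 -0.11162725  0.04129109] [0.65421761 0.14635936 0.12992212]
((0.44736671447753906, 0.013825640082359314), (0.39838531613349915, 0.25231868028640747), 3.9603652954101562)
side vial [0.4240692  0.21650957 0.00835926] [0.44694523 0.23813662 0.05706611] [0.43504505 0.2335618  0.03764007]
[0.42570363 0.21650957 0.0400793 ] [0.44580452 0.23704741 0.05706611]
```

View pics/c.png

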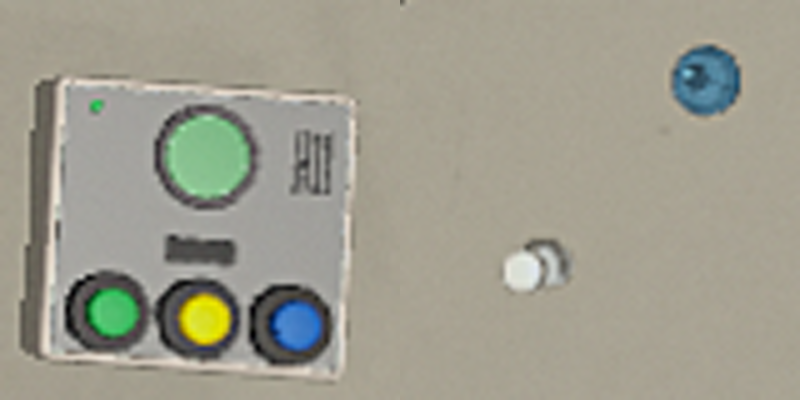

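```bash
cat > go.py <<'E'
import sys
from h import *
s=telemetry.observe(); R=np.array(s['tool_rot']); p=np.array(s['position'])
print('t',round(s['time_s'],2),'p',p.round(4),'F',np.round(s['ft_force'],2),'w',round(s['grip_width'],4),'tilt z',R[:,2].round(4))
for a in sys.argv[1:]: print(a,'-> cm',(R.T@(np.array(eval(a))-p)*100).round(2))
E
python3 go.py .505,-.2755,.15 .5025,-.3195,.15 .4992,-.3632,.15
```

```text
t 0.1 p [ 0.2008 -0.5118  0.2478] F [-0.88 -0.23 -0.52] w 0.0854 tilt z [-2.0e-04  1.3e-03 -1.0e+00]
.505,-.2755,.15 -> cm [ 36.95 -10.88   9.8 ]
.5025,-.3195,.15 -> cm [35.11 -6.87  9.8 ]
.4992,-.3632,.15 -> cm [33.2  -2.93  9.79]
```

Emit:
apply_moves(motion=[{"tx": 36.9, "ty": -10.9, "tz": 8, "turn": 0, "jaw": -1}, {"tx": 36.9, "ty": -10.9, "tz": 8, "turn": 0, "jaw": -1}, {"tx": 36.9, "ty": -10.9, "tz": 8, "turn": 0, "jaw": -1}, {"tx": 36.9, "ty": -10.9, "tz": 8, "turn": 0, "jaw": -1}, {"tx": 36.9, "ty": -10.9, "tz": 8, "turn": 0, "jaw": -1}])

```text
time_s: 0.52
position: [0.3628, -0.3851, 0.2052]
tool_rot: [[0.931, 0.365, -0.0], [0.365, -0.931, 0.002], [0.0, -0.002, -1.0]]
ft_force: [0.2, 0.0, -0.1]
grip_width: 0.0254
```

Emit:
apply_moves(motion=[{"tx": 17.24, "ty": -5.0, "tz": 8, "turn": 0, "jaw": -1}, {"tx": 17.24, "ty": -5.0, "tz": 8, "turn": 0, "jaw": -1}, {"tx": 17.24, "ty": -5.0, "tz": 8, "turn": 0, "jaw": -1}, {"tx": 17.24, "ty": -5.0, "tz": 8, "turn": 0, "jaw": -1}, {"tx": 17.24, "ty": -5.0, "tz": 8, "turn": 0, "jaw": -1}])

```text
time_s: 0.93
position: [0.5066, -0.2731, 0.1236]
tool_rot: [[0.931, 0.366, -0.002], [0.366, -0.931, 0.003], [-0.0, -0.004, -1.0]]
ft_force: [-0.2, 0.6, -0.1]
grip_width: -0.0001
```

Emit:
apply_moves(motion=[{"tx": 0, "ty": 0, "tz": 0, "turn": 0, "jaw": -1}])

```text
time_s: 1.02
position: [0.5087, -0.2692, 0.1208]
tool_rot: [[0.929, 0.37, -0.004], [0.37, -0.929, 0.007], [-0.002, -0.008, -1.0]]
ft_force: [-1.0, 0.1, -0.1]
grip_width: 0.0002
```

```bash
python3 go.py .505,-.2755,.085 .5025,-.3195,.085 .4992,-.3632,.085; python3 - <<'E'
from h import *
im,d=get_image('side'); cv2.imwrite('pics/s1.png',cv2.resize(im[100:240,220:420],(800,560))[...,::-1])
E
```

```text
t 1.02 p [ 0.5087 -0.2692  0.1208] F [-0.98  0.07 -0.1 ] w 0.0002 tilt z [-0.0044  0.0067 -1.    ]
.505,-.2755,.085 -> cm [-0.57  0.48  3.57]
.5025,-.3195,.085 -> cm [-2.43  4.47  3.54]
.4992,-.3632,.085 -> cm [-4.35  8.41  3.52]
```

View pics/s1.png

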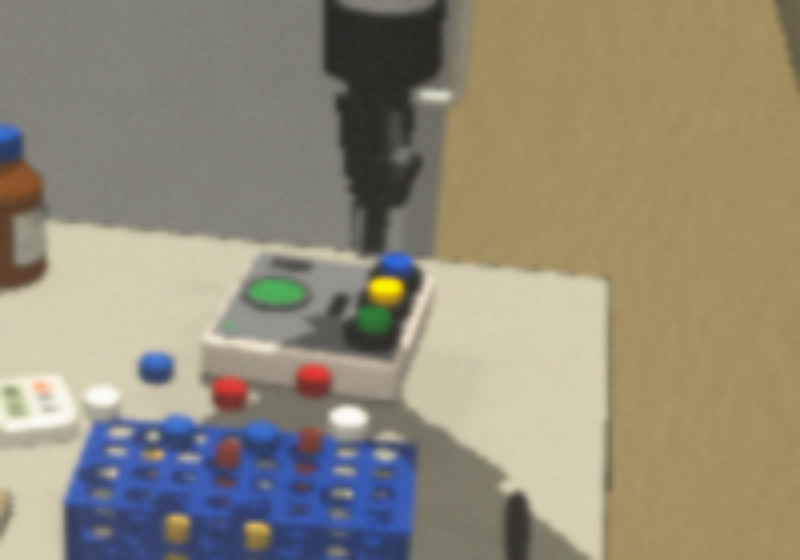

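The closed tips at about (373,250) are in line with the green key at (375,318). Next I lower to hover above it.

Emit:
apply_moves(motion=[{"tx": -0.57, "ty": 0.48, "tz": 3.0, "turn": 0, "jaw": -1}, {"tx": -0.57, "ty": 0.48, "tz": 3.6, "turn": 0, "jaw": -1}, {"tx": -0.57, "ty": 0.48, "tz": 3.6, "turn": 0, "jaw": -1}, {"tx": -0.57, "ty": 0.48, "tz": 3.6, "turn": 0, "jaw": -1}, {"tx": -0.57, "ty": 0.48, "tz": 3.6, "turn": 0, "jaw": -1}])

```text
time_s: 1.48
position: [0.504, -0.2777, 0.087]
tool_rot: [[0.93, 0.369, -0.003], [0.369, -0.93, 0.005], [-0.001, -0.005, -1.0]]
ft_force: [-0.0, -0.9, 0.6]
grip_width: 0.0003
```

```bash
python3 go.py .505,-.2755,.085 .505,-.2755,.069
```

```text
t 1.48 p [ 0.504  -0.2777  0.087 ] F [-0.03 -0.93  0.59] w 0.0003 tilt z [-0.0029  0.0046 -1.    ]
.505,-.2755,.085 -> cm [ 0.18 -0.16  0.2 ]
.505,-.2755,.069 -> cm [ 0.18 -0.15  1.8 ]
```

Emit:
apply_moves(motion=[{"tx": 0.1, "ty": -0.16, "tz": 0.9, "turn": 0, "jaw": -1}, {"tx": 0.1, "ty": -0.16, "tz": 1.3, "turn": 0, "jaw": -1}, {"tx": 0.1, "ty": -0.16, "tz": 1.7, "turn": 0, "jaw": -1}, {"tx": 0.1, "ty": -0.16, "tz": 1.7, "turn": 0, "jaw": -1}, {"tx": 0.1, "ty": -0.16, "tz": 1.7, "turn": 0, "jaw": -1}])

```text
time_s: 1.9
position: [0.5044, -0.2759, 0.0702]
tool_rot: [[0.93, 0.369, -0.003], [0.369, -0.93, 0.004], [-0.001, -0.005, -1.0]]
ft_force: [-0.7, -1.5, 2.6]
grip_width: -0.0003
```

Emit:
apply_moves(motion=[{"tx": 0, "ty": 0, "tz": 0.2, "turn": 0, "jaw": -1}, {"tx": 0, "ty": 0, "tz": 0.3, "turn": 0, "jaw": -1}, {"tx": 0, "ty": 0, "tz": 0.3, "turn": 0, "jaw": -1}, {"tx": 0, "ty": 0, "tz": 0.3, "turn": 0, "jaw": -1}])

```text
time_s: 2.23
position: [0.5045, -0.2759, 0.0688]
tool_rot: [[0.929, 0.369, -0.002], [0.369, -0.929, 0.003], [-0.0, -0.004, -1.0]]
ft_force: [-4.2, 2.1, 15.9]
grip_width: 0.0004
```

Emit:
apply_moves(motion=[{"tx": 0, "ty": 0, "tz": -2.5, "turn": 0, "jaw": -1}, {"tx": 0, "ty": 0, "tz": -2.5, "turn": 0, "jaw": -1}, {"tx": -1.8, "ty": 3.98, "tz": -2.5, "turn": 0, "jaw": -1}, {"tx": -1.8, "ty": 3.98, "tz": -2.5, "turn": 0, "jaw": -1}, {"tx": -1.8, "ty": 3.98, "tz": -2.5, "turn": 0, "jaw": -1}])

```text
time_s: 2.65
position: [0.5021, -0.3211, 0.0932]
tool_rot: [[0.93, 0.367, -0.002], [0.367, -0.93, 0.003], [-0.001, -0.004, -1.0]]
ft_force: [-0.2, 0.3, 0.1]
grip_width: 0.0
```

Emit:
apply_moves(motion=[{"tx": 0, "ty": 0, "tz": 0.3, "turn": 0, "jaw": -1}, {"tx": 0, "ty": 0, "tz": 0.3, "turn": 0, "jaw": -1}])

```text
time_s: 2.82
position: [0.5017, -0.3203, 0.0891]
tool_rot: [[0.93, 0.367, -0.003], [0.367, -0.93, 0.005], [-0.001, -0.005, -1.0]]
ft_force: [-0.0, 0.1, 0.2]
grip_width: 0.0002
```

```bash
python3 go.py .5025,-.3195,.069
```

```text
t 2.82 p [ 0.5017 -0.3203  0.0891] F [-0.05  0.13  0.18] w 0.0002 tilt z [-0.0032  0.0046 -1.    ]
.5025,-.3195,.069 -> cm [ 0.11 -0.03  2.01]
```

Emit:
apply_moves(motion=[{"tx": 0.1, "ty": 0, "tz": 1.2, "turn": 0, "jaw": -1}, {"tx": 0.1, "ty": 0, "tz": 1.7, "turn": 0, "jaw": -1}, {"tx": 0.1, "ty": 0, "tz": 2.0, "turn": 0, "jaw": -1}, {"tx": 0.1, "ty": 0, "tz": 2.15, "turn": 0, "jaw": -1}, {"tx": 0.1, "ty": 0, "tz": 2.15, "turn": 0, "jaw": -1}])

```text
time_s: 3.23
position: [0.5027, -0.3189, 0.0689]
tool_rot: [[0.93, 0.368, -0.003], [0.368, -0.93, 0.005], [-0.001, -0.006, -1.0]]
ft_force: [-2.7, 4.8, 9.9]
grip_width: 0.0002
```

Emit:
apply_moves(motion=[{"tx": 0, "ty": 0, "tz": 0.1, "turn": 0, "jaw": -1}, {"tx": 0, "ty": 0, "tz": 0.1, "turn": 0, "jaw": -1}])

```text
time_s: 3.4
position: [0.5027, -0.3188, 0.069]
tool_rot: [[0.93, 0.368, -0.003], [0.368, -0.93, 0.004], [-0.001, -0.005, -1.0]]
ft_force: [-2.5, 0.2, 9.0]
grip_width: 0.0003
```

Yellow is at its stop (9–10 N). Next is blue: from (.5027,-.3188) the tool shift is tx -1.96, ty 4.0.

Emit:
apply_moves(motion=[{"tx": 0, "ty": 0, "tz": -2.5, "turn": 0, "jaw": -1}, {"tx": 0, "ty": 0, "tz": -2.5, "turn": 0, "jaw": -1}, {"tx": -1.96, "ty": 4.0, "tz": -2.5, "turn": 0, "jaw": -1}, {"tx": -1.96, "ty": 4.0, "tz": -2.5, "turn": 0, "jaw": -1}, {"tx": -1.96, "ty": 4.0, "tz": -2.5, "turn": 0, "jaw": -1}])

```text
time_s: 3.82
position: [0.4989, -0.3647, 0.0935]
tool_rot: [[0.93, 0.366, -0.003], [0.366, -0.93, 0.004], [-0.001, -0.005, -1.0]]
ft_force: [-0.0, 1.0, 0.0]
grip_width: -0.0002
```

Emit:
apply_moves(motion=[{"tx": 0, "ty": 0, "tz": 0.3, "turn": 0, "jaw": -1}, {"tx": 0, "ty": 0, "tz": 0.3, "turn": 0, "jaw": -1}])

```text
time_s: 3.98
position: [0.4986, -0.3637, 0.0896]
tool_rot: [[0.93, 0.367, -0.004], [0.367, -0.93, 0.005], [-0.002, -0.006, -1.0]]
ft_force: [-1.2, 0.1, -0.2]
grip_width: 0.0002
```

```bash
python3 go.py .4992,-.3632,.069
```

```text
t 3.98 p [ 0.4986 -0.3637  0.0896] F [-1.21  0.11 -0.16] w 0.0002 tilt z [-0.004   0.0051 -1.    ]
.4992,-.3632,.069 -> cm [ 0.08 -0.01  2.06]
```

Emit:
apply_moves(motion=[{"tx": 0.1, "ty": 0, "tz": 1.2, "turn": 0, "jaw": -1}, {"tx": 0.1, "ty": 0, "tz": 1.7, "turn": 0, "jaw": -1}, {"tx": 0.1, "ty": 0, "tz": 2.05, "turn": 0, "jaw": -1}, {"tx": 0.1, "ty": 0, "tz": 2.2, "turn": 0, "jaw": -1}, {"tx": 0.1, "ty": 0, "tz": 2.2, "turn": 0, "jaw": -1}])

```text
time_s: 4.4
position: [0.4996, -0.3622, 0.069]
tool_rot: [[0.93, 0.367, -0.004], [0.368, -0.93, 0.006], [-0.002, -0.007, -1.0]]
ft_force: [-1.5, 5.9, 10.1]
grip_width: -0.0002
```

Emit:
apply_moves(motion=[{"tx": 0, "ty": 0, "tz": 0.1, "turn": 0, "jaw": -1}, {"tx": 0, "ty": 0, "tz": 0.1, "turn": 0, "jaw": -1}])

```text
time_s: 4.57
position: [0.4997, -0.362, 0.069]
tool_rot: [[0.93, 0.368, -0.004], [0.368, -0.93, 0.005], [-0.002, -0.006, -1.0]]
ft_force: [-2.1, 1.4, 8.3]
grip_width: -0.0002
```

Emit:
apply_moves(motion=[{"tx": 0, "ty": 0, "tz": -4, "turn": 0, "jaw": -1}, {"tx": 0, "ty": 0, "tz": -8, "turn": 0, "jaw": -1}, {"tx": 0, "ty": 0, "tz": -12, "turn": 0, "jaw": -1}, {"tx": 0, "ty": 0, "tz": -15, "turn": 0, "jaw": -1}, {"tx": 0, "ty": 0, "tz": -15, "turn": 0, "jaw": -1}])

```text
time_s: 4.98
position: [0.5016, -0.3637, 0.2261]
tool_rot: [[0.93, 0.369, 0.004], [0.369, -0.93, -0.004], [0.003, 0.005, -1.0]]
ft_force: [0.6, -0.5, 1.0]
grip_width: -0.0001
```

Emit:
apply_moves(motion=[{"tx": 15.7, "ty": -56.9, "tz": 0, "turn": 0, "jaw": -1}, {"tx": 15.7, "ty": -56.9, "tz": 0, "turn": 0, "jaw": -1}, {"tx": 15.7, "ty": -56.9, "tz": 0, "turn": 0, "jaw": -1}, {"tx": 15.7, "ty": -56.9, "tz": 0, "turn": 0, "jaw": -1}, {"tx": 15.7, "ty": -56.9, "tz": 0, "turn": 0, "jaw": -1}])

```text
time_s: 5.4
position: [0.4772, -0.1534, 0.2202]
tool_rot: [[0.93, 0.369, 0.003], [0.369, -0.93, -0.003], [0.002, 0.004, -1.0]]
ft_force: [1.8, -0.2, 1.1]
grip_width: -0.0004
```

```bash
python3 go.py .4365,.2245,.22
```

```text
t 5.4 p [ 0.4772 -0.1534  0.2202] F [ 1.81 -0.24  1.11] w -0.0004 tilt z [ 0.0034 -0.0033 -1.    ]
.4365,.2245,.22 -> cm [ 10.15 -36.63  -0.12]
```

Emit:
apply_moves(motion=[{"tx": 10.1, "ty": -36.6, "tz": 0, "turn": 0, "jaw": 1}, {"tx": 10.1, "ty": -36.6, "tz": 0, "turn": 0, "jaw": 1}, {"tx": 10.1, "ty": -36.6, "tz": 0, "turn": 0, "jaw": 1}, {"tx": 10.1, "ty": -36.6, "tz": 0, "turn": 0, "jaw": 1}, {"tx": 10.1, "ty": -36.6, "tz": 0, "turn": 0, "jaw": 1}])

```text
time_s: 5.82
position: [0.4541, 0.0535, 0.2193]
tool_rot: [[0.93, 0.369, 0.003], [0.369, -0.93, -0.003], [0.001, 0.004, -1.0]]
ft_force: [1.6, -0.3, -0.1]
grip_width: 0.0602
```

```bash
python3 go.py .4365,.2245,.22
```

```text
t 5.82 p [0.4541 0.0535 0.2193] F [ 1.57 -0.28 -0.08] w 0.0602 tilt z [ 0.0028 -0.0033 -1.    ]
.4365,.2245,.22 -> cm [  4.66 -16.54  -0.13]
```

Emit:
apply_moves(motion=[{"tx": 4.6, "ty": -16.5, "tz": 0, "turn": 0, "jaw": 1}, {"tx": 4.6, "ty": -16.5, "tz": 0, "turn": 0, "jaw": 1}, {"tx": 4.6, "ty": -16.5, "tz": 0, "turn": 0, "jaw": 1}, {"tx": 4.6, "ty": -16.5, "tz": 0, "turn": 0, "jaw": 1}, {"tx": 4.6, "ty": -16.5, "tz": 0, "turn": 0, "jaw": 1}])

```text
time_s: 6.23
position: [0.4342, 0.2288, 0.2182]
tool_rot: [[0.928, 0.374, 0.002], [0.374, -0.928, -0.002], [0.001, 0.003, -1.0]]
ft_force: [-0.7, 0.1, -0.3]
grip_width: 0.0855
```

Emit:
apply_moves(motion=[{"tx": 0, "ty": 0.3, "tz": 6, "turn": 0, "jaw": 1}, {"tx": 0, "ty": 0.3, "tz": 9, "turn": 0, "jaw": 1}, {"tx": 0, "ty": 0.3, "tz": 9, "turn": 0, "jaw": 1}, {"tx": 0, "ty": 0.3, "tz": 9, "turn": 0, "jaw": 1}])

```text
time_s: 6.57
position: [0.4342, 0.2254, 0.1265]
tool_rot: [[0.928, 0.374, -0.004], [0.374, -0.928, -0.004], [-0.005, 0.002, -1.0]]
ft_force: [-0.3, 0.1, 0.6]
grip_width: 0.0856
```

```bash
python3 go.py .4365,.2245,.036;python3 - <<'E'
from h import *
im,d=get_image('side'); cv2.imwrite('pics/s2.png',cv2.resize(im[210:350,220:420],(800,560))[...,::-1])
E
```

```text
t 6.57 p [0.4342 0.2254 0.1265] F [-0.29  0.06  0.6 ] w 0.0856 tilt z [-0.0038 -0.0036 -1.    ]
.4365,.2245,.036 -> cm [0.23 0.15 9.05]
```

View pics/s2.png

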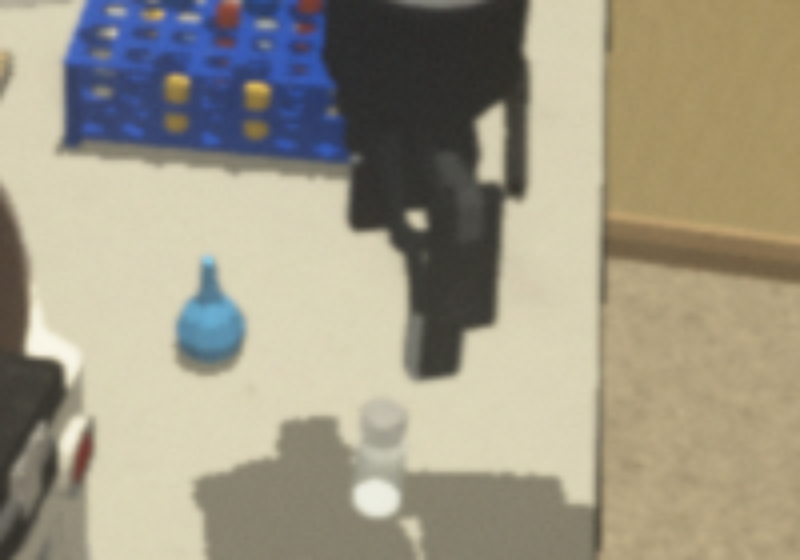

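The open fingers straddle the vial (cap at about (383,415), foot at (377,497)), so I descend and grip.

Emit:
apply_moves(motion=[{"tx": 0.2, "ty": 0.1, "tz": 3, "turn": 0, "jaw": 1}, {"tx": 0.2, "ty": 0.1, "tz": 6, "turn": 0, "jaw": 1}, {"tx": 0.2, "ty": 0.1, "tz": 8.5, "turn": 0, "jaw": 1}, {"tx": 0.2, "ty": 0.1, "tz": 9.0, "turn": 0, "jaw": 1}, {"tx": 0.2, "ty": 0.1, "tz": 9.0, "turn": 0, "jaw": 1}])

```text
time_s: 7.03
position: [0.4386, 0.2251, 0.0393]
tool_rot: [[0.928, 0.373, 0.001], [0.373, -0.928, -0.002], [-0.0, 0.003, -1.0]]
ft_force: [0.3, 0.4, 0.5]
grip_width: 0.0855
```

Emit:
apply_moves(motion=[{"tx": 0, "ty": 0, "tz": 0, "turn": 0, "jaw": -0.2}, {"tx": 0, "ty": 0, "tz": 0, "turn": 0, "jaw": -0.2}, {"tx": 0, "ty": 0, "tz": 0, "turn": 0, "jaw": -0.2}, {"tx": 0, "ty": 0, "tz": 0, "turn": 0, "jaw": -0.2}, {"tx": 0, "ty": 0, "tz": 0, "turn": 0, "jaw": -0.2}], squeeze=20)

```text
time_s: 7.45
position: [0.4388, 0.2251, 0.04]
tool_rot: [[0.928, 0.373, 0.002], [0.373, -0.928, -0.002], [0.001, 0.003, -1.0]]
ft_force: [0.1, 0.6, -0.9]
grip_width: 0.0343
```

```bash
python3 go.py .4365,.2245,.036; python3 - <<'E'
from h import *
im,d=get_image('side'); cv2.imwrite('pics/s3.png',cv2.resize(im[250:370,260:380],(600,600))[...,::-1])
E
```

```text
t 7.45 p [0.4388 0.2251 0.04  ] F [ 0.13  0.61 -0.87] w 0.0343 tilt z [ 0.0021 -0.0021 -1.    ]
.4365,.2245,.036 -> cm [-0.24 -0.03  0.4 ]
```

View pics/s3.png

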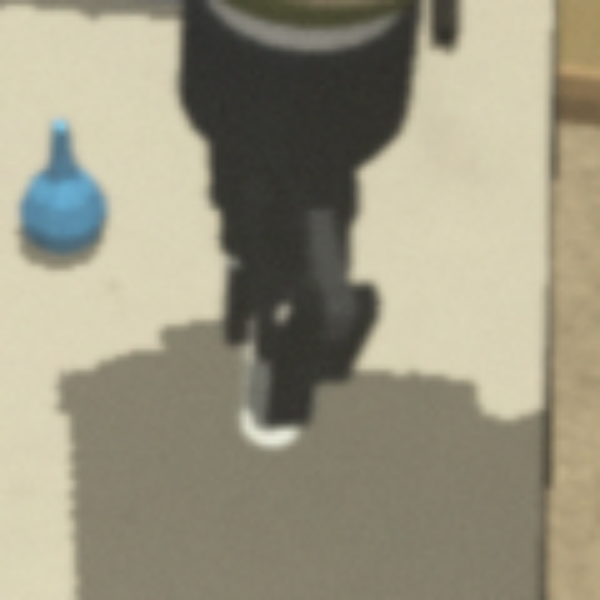

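The vial's foot shows at (270,435) between the fingers. I close on it now.

Emit:
apply_moves(motion=[{"tx": -0.15, "ty": 0, "tz": 0.3, "turn": 0, "jaw": -0.2}, {"tx": -0.15, "ty": 0, "tz": 0.3, "turn": 0, "jaw": -0.8}, {"tx": -0.15, "ty": 0, "tz": 0.3, "turn": 0, "jaw": -0.8}, {"tx": -0.15, "ty": 0, "tz": 0.3, "turn": 0, "jaw": -0.8}, {"tx": -0.15, "ty": 0, "tz": 0.3, "turn": 0, "jaw": -0.8}], squeeze=25)

```text
time_s: 7.92
position: [0.4373, 0.2246, 0.0368]
tool_rot: [[0.928, 0.373, 0.001], [0.373, -0.928, -0.002], [0.001, 0.003, -1.0]]
ft_force: [0.4, -0.0, -0.7]
grip_width: 0.022
```

Emit:
apply_moves(motion=[{"tx": 0, "ty": 0, "tz": 0, "turn": 0, "jaw": -0.8}, {"tx": 0, "ty": 0, "tz": 0, "turn": 0, "jaw": -0.8}, {"tx": 0, "ty": 0, "tz": 0, "turn": 0, "jaw": -0.8}])

```text
time_s: 8.17
position: [0.4373, 0.2246, 0.0367]
tool_rot: [[0.928, 0.373, 0.001], [0.373, -0.928, -0.002], [0.0, 0.003, -1.0]]
ft_force: [-0.7, 0.1, -0.9]
grip_width: 0.0222
```

Emit:
apply_moves(motion=[{"tx": 0, "ty": 0, "tz": -2, "turn": 0, "jaw": -0.8}, {"tx": 0, "ty": 0, "tz": -5, "turn": 0, "jaw": -0.8}, {"tx": 0, "ty": 0, "tz": -8, "turn": 0, "jaw": -0.8}, {"tx": 0, "ty": 0, "tz": -11, "turn": 0, "jaw": -0.8}, {"tx": 0, "ty": 0, "tz": -14, "turn": 0, "jaw": -0.8}])

```text
time_s: 8.58
position: [0.4368, 0.2248, 0.1782]
tool_rot: [[0.928, 0.373, 0.001], [0.373, -0.928, -0.002], [0.0, 0.003, -1.0]]
ft_force: [1.0, 1.5, -0.5]
grip_width: 0.0226
```

Emit:
apply_moves(motion=[{"tx": 0, "ty": 0, "tz": -3, "turn": 0, "jaw": -0.8}, {"tx": 0, "ty": 0, "tz": -5, "turn": 0, "jaw": -0.8}, {"tx": 0, "ty": 0, "tz": -6, "turn": 0, "jaw": -0.8}, {"tx": 0, "ty": 0, "tz": -6, "turn": 0, "jaw": -0.8}, {"tx": 0, "ty": 0, "tz": -6, "turn": 0, "jaw": -0.8}])

```text
time_s: 9.0
position: [0.4365, 0.2249, 0.238]
tool_rot: [[0.928, 0.373, 0.001], [0.373, -0.928, -0.002], [0.0, 0.003, -1.0]]
ft_force: [-0.6, -0.7, -0.6]
grip_width: 0.0221
```

```bash
python3 go.py .581,-.326,.22; python3 - <<'E'
from h import *
im,d=get_image('side'); np.savez('side4.npz',im=im,d=d)
s=telemetry.observe(); K,D,R,t=cam('side'); p=np.array(s['position'])
for dz in (.0187,-.0367): print(cv2.projectPoints((p+[0,0,dz])[None],cv2.Rodrigues(R)[0],t,K,D)[0].ravel())
u,v=cv2.projectPoints((p-[0,0,.037])[None],cv2.Rodrigues(R)[0],t,K,D)[0].ravel().astype(int)
cv2.imwrite('pics/s4.png',cv2.resize(im[v-60:v+40,u-50:u+50],(600,600))[...,::-1]); print(u,v)
E
```

```text
t 9.0 p [0.4365 0.2249 0.238 ] F [-0.58 -0.66 -0.61] w 0.0221 tilt z [ 0.0014 -0.0023 -1.    ]
.581,-.326,.22 -> cm [-7.14 56.5   1.95]
[324.67936685 215.33706799]
[321.85095908 245.24265108]
321 245
```

View pics/s4.png

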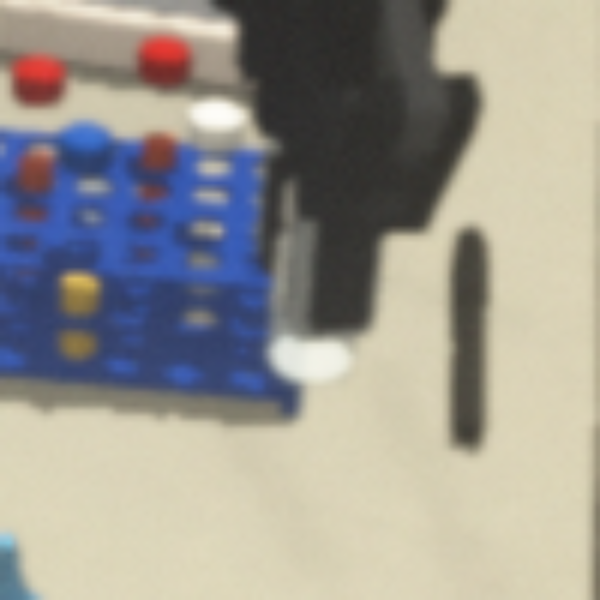

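The foot ellipse is at (322.8,244.5) against a predicted (321.9,245.2), so the vial is held upright and centred to about 1.5 mm. Next I carry it across with the foot about 200 mm high.

Emit:
apply_moves(motion=[{"tx": -0.2, "ty": 2, "tz": 0, "turn": 0, "jaw": -0.8}, {"tx": -0.7, "ty": 5.5, "tz": 0, "turn": 0, "jaw": -0.8}, {"tx": -1.2, "ty": 9, "tz": 0, "turn": 0, "jaw": -0.8}, {"tx": -1.6, "ty": 12.5, "tz": 0, "turn": 0, "jaw": -0.8}, {"tx": -2.0, "ty": 16, "tz": 0, "turn": 0, "jaw": -0.8}])

```text
time_s: 9.47
position: [0.4771, 0.0674, 0.2364]
tool_rot: [[0.928, 0.373, -0.003], [0.373, -0.928, -0.002], [-0.003, 0.001, -1.0]]
ft_force: [0.7, 1.0, -1.1]
grip_width: 0.0221
```

Emit:
apply_moves(motion=[{"tx": -0.5, "ty": 3.5, "tz": 0, "turn": 0, "jaw": -0.8}, {"tx": -1.0, "ty": 7, "tz": 0, "turn": 0, "jaw": -0.8}, {"tx": -1.5, "ty": 10.5, "tz": 0, "turn": 0, "jaw": -0.8}, {"tx": -2.0, "ty": 14, "tz": 0, "turn": 0, "jaw": -0.8}, {"tx": -2.5, "ty": 17.5, "tz": 0, "turn": 0, "jaw": -0.8}])

```text
time_s: 9.88
position: [0.5189, -0.106, 0.2352]
tool_rot: [[0.928, 0.373, -0.005], [0.373, -0.928, -0.001], [-0.005, -0.001, -1.0]]
ft_force: [0.2, 0.7, -0.7]
grip_width: 0.022
```

```bash
python3 go.py .581,-.326,.22
```

```text
t 9.88 p [ 0.5189 -0.106   0.2352] F [ 0.24  0.71 -0.67] w 0.022 tilt z [-0.0052 -0.0012 -1.    ]
.581,-.326,.22 -> cm [-2.44 22.73  1.52]
```

Emit:
apply_moves(motion=[{"tx": -0.5, "ty": 4, "tz": 0, "turn": 0, "jaw": -0.8}, {"tx": -1.0, "ty": 8, "tz": 0, "turn": 0, "jaw": -0.8}, {"tx": -1.5, "ty": 12, "tz": 0, "turn": 0, "jaw": -0.8}, {"tx": -2.0, "ty": 16, "tz": 0, "turn": 0, "jaw": -0.8}, {"tx": -2.3, "ty": 19, "tz": 0, "turn": 0, "jaw": -0.8}])

```text
time_s: 10.3
position: [0.5682, -0.2939, 0.233]
tool_rot: [[0.928, 0.371, -0.008], [0.371, -0.928, 0.0], [-0.007, -0.003, -1.0]]
ft_force: [0.7, 1.0, 0.1]
grip_width: 0.0225
```

Emit:
apply_moves(motion=[{"tx": -0.3, "ty": 2, "tz": 0, "turn": 0, "jaw": -0.8}, {"tx": -0.3, "ty": 2.5, "tz": 0, "turn": 0, "jaw": -0.8}, {"tx": -0.3, "ty": 2.5, "tz": 0, "turn": 0, "jaw": -0.8}, {"tx": -0.3, "ty": 2.5, "tz": 0, "turn": 0, "jaw": -0.8}])

```text
time_s: 10.63
position: [0.5745, -0.3175, 0.2318]
tool_rot: [[0.928, 0.372, -0.009], [0.372, -0.928, 0.002], [-0.008, -0.005, -1.0]]
ft_force: [0.0, -0.2, 0.4]
grip_width: 0.022
```

```bash
python3 go.py .581,-.326,.11
```

```text
t 10.63 p [ 0.5745 -0.3175  0.2318] F [ 0.03 -0.17  0.44] w 0.022 tilt z [-0.0093  0.0019 -1.    ]
.581,-.326,.11 -> cm [ 0.38  1.1  12.17]
```

Emit:
apply_moves(motion=[{"tx": 0.4, "ty": 1.1, "tz": 3, "turn": 0, "jaw": -0.8}, {"tx": 0.4, "ty": 1.1, "tz": 6, "turn": 0, "jaw": -0.8}, {"tx": 0.4, "ty": 1.1, "tz": 9, "turn": 0, "jaw": -0.8}, {"tx": 0.4, "ty": 1.1, "tz": 11, "turn": 0, "jaw": -0.8}, {"tx": 0.4, "ty": 1.1, "tz": 12, "turn": 0, "jaw": -0.8}])

```text
time_s: 11.05
position: [0.5803, -0.3236, 0.1088]
tool_rot: [[0.928, 0.373, -0.013], [0.373, -0.928, 0.005], [-0.01, -0.01, -1.0]]
ft_force: [0.3, 0.1, -1.2]
grip_width: 0.0223
```

Emit:
apply_moves(motion=[{"tx": 0, "ty": 0, "tz": 0, "turn": 0, "jaw": -0.8}, {"tx": 0, "ty": 0, "tz": 0, "turn": 0, "jaw": -0.8}])

```text
time_s: 11.22
position: [0.5804, -0.3225, 0.1092]
tool_rot: [[0.927, 0.374, -0.013], [0.374, -0.927, 0.006], [-0.01, -0.01, -1.0]]
ft_force: [-0.3, 0.0, -0.1]
grip_width: 0.0221
```

```bash
python3 go.py .581,-.326,.0867
```

```text
t 11.22 p [ 0.5804 -0.3225  0.1092] F [-0.25  0.05 -0.07] w 0.0221 tilt z [-0.0134  0.0056 -0.9999]
.581,-.326,.0867 -> cm [-0.05  0.37  2.25]
```

Emit:
apply_moves(motion=[{"tx": 0.0, "ty": 0.35, "tz": 0.7, "turn": 0, "jaw": -0.8}, {"tx": 0.0, "ty": 0.35, "tz": 1.4, "turn": 0, "jaw": -0.8}, {"tx": 0.0, "ty": 0.35, "tz": 1.4, "turn": 0, "jaw": -0.8}, {"tx": 0.0, "ty": 0.35, "tz": 1.4, "turn": 0, "jaw": -0.8}])

```text
time_s: 11.55
position: [0.5815, -0.3257, 0.0952]
tool_rot: [[0.927, 0.374, -0.013], [0.374, -0.927, 0.006], [-0.01, -0.01, -1.0]]
ft_force: [0.7, -1.0, -0.2]
grip_width: 0.022
```

```bash
python3 go.py .581,-.326,.0867; python3 - <<'E'
from h import *
im,d=get_image('side'); np.savez('side5.npz',im=im,d=d)
s=telemetry.observe(); K,D,R,t=cam('side'); p=np.array(s['position']); T=np.array(s['tool_rot'])
pr=lambda q:cv2.projectPoints(np.array(q,float)[None],cv2.Rodrigues(R)[0],t,K,D)[0].ravel()
print('foot pred',pr(p+T[:,2]*.0367),'win pred',pr([.581,-.326,.04]))
u,v=pr([.581,-.326,.04]).astype(int); print(u,v)
cv2.imwrite('pics/s5.png',cv2.resize(im[v-50:v+25,u-40:u+60],(800,600),interpolation=cv2.INTER_CUBIC)[...,::-1])
f=np.load('side0.npz')['im']; h=cv2.cvtColor(f,cv2.COLOR_RGB2HSV); m=cv2.inRange(h,(45,80,50),(85,255,255)); k=np.zeros_like(m); cv2.circle(k,(u,v),10,255,-1)
ys,xs=np.nonzero(m&k); print('window seen',xs.mean(),ys.mean(),len(xs),np.ptp(xs),np.ptp(ys))
E
```

```text
t 11.55 p [ 0.5815 -0.3257  0.0952] F [ 0.68 -0.96 -0.23] w 0.022 tilt z [-0.0134  0.0057 -0.9999]
.581,-.326,.0867 -> cm [-0.05  0.02  0.85]
foot pred [287.94195402 166.65730836] win pred [287.78273374 172.47817643]
287 172
window seen 288.74626865671644 172.47761194029852 67 13 5
```

View pics/s5.png

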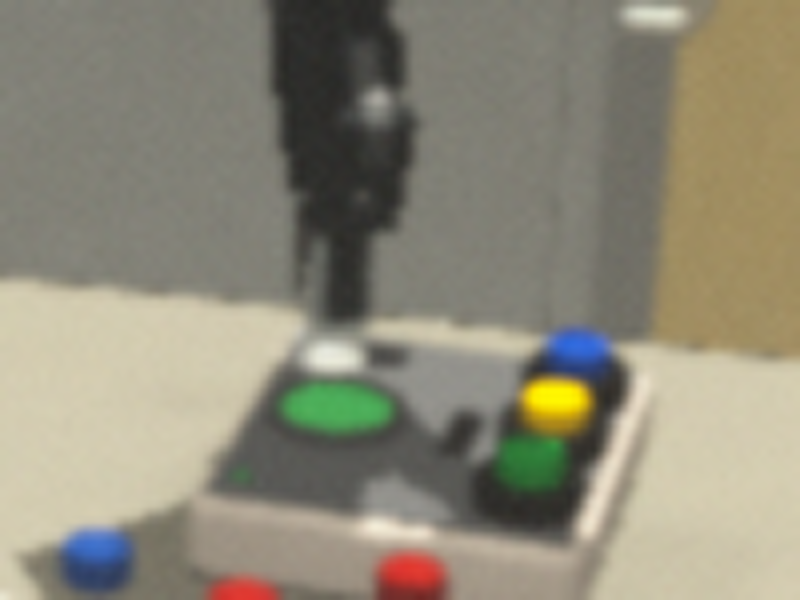

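The foot at crop (334,355) sits straight above the window centre at (337,407). Both differ from prediction by the same 0.9 px, so they agree with each other to within about 1 mm. All keys are up. Final descent of 8.5 mm.

Emit:
apply_moves(motion=[{"tx": -0.05, "ty": 0, "tz": 0.4, "turn": 0, "jaw": -0.8}, {"tx": -0.05, "ty": 0, "tz": 0.8, "turn": 0, "jaw": -0.8}, {"tx": -0.05, "ty": 0, "tz": 0.8, "turn": 0, "jaw": -0.8}, {"tx": -0.05, "ty": 0, "tz": 0.8, "turn": 0, "jaw": -0.8}, {"tx": -0.05, "ty": 0, "tz": 0.8, "turn": 0, "jaw": -0.8}])

```text
time_s: 12.02
position: [0.5811, -0.3259, 0.0875]
tool_rot: [[0.927, 0.374, -0.013], [0.374, -0.927, 0.005], [-0.01, -0.01, -1.0]]
ft_force: [-0.0, -0.1, 0.2]
grip_width: 0.0222
```

Emit:
apply_moves(motion=[{"tx": 0, "ty": 0, "tz": 0, "turn": 0, "jaw": -0.8}, {"tx": 0, "ty": 0, "tz": 0, "turn": 0, "jaw": -0.8}, {"tx": 0, "ty": 0, "tz": 0, "turn": 0, "jaw": -0.8}, {"tx": 0, "ty": 0, "tz": 0, "turn": 0, "jaw": -0.8}])

```text
time_s: 12.35
position: [0.5811, -0.3259, 0.0876]
tool_rot: [[0.927, 0.374, -0.013], [0.374, -0.927, 0.005], [-0.01, -0.01, -1.0]]
ft_force: [-0.1, 0.1, -1.5]
grip_width: 0.0222
```

```bash
python3 go.py .5815,-.326,.0867; python3 - <<'E'
from h import *
im,d=get_image('side'); print(np.round(telemetry.observe()['qvel'],2))
top,_=get_image('top')
a=cv2.resize(im[115:195,240:340],(500,400),interpolation=cv2.INTER_CUBIC); b=cv2.resize(top[170:290,150:230],(267,400))
cv2.imwrite('pics/s6.png',np.hstack([a,b])[...,::-1])
t0=np.load('top0.npz')['im'].astype(int); df=np.abs(top.astype(int)-t0).max(2); print('rack diff',np.median(df[185:262,260:300]),'bulb',np.median(df[225:237,195:207]))
E
```

```text
t 12.35 p [ 0.5811 -0.3259  0.0876] F [-0.05  0.13 -1.52] w 0.0222 tilt z [-0.0129  0.0052 -0.9999]
.5815,-.326,.0867 -> cm [0.04 0.02 0.09]
[ 0.02  0.04  0.   -0.05  0.06  0.1 ]
rack diff 3.0 bulb 3.0
```

View pics/s6.png

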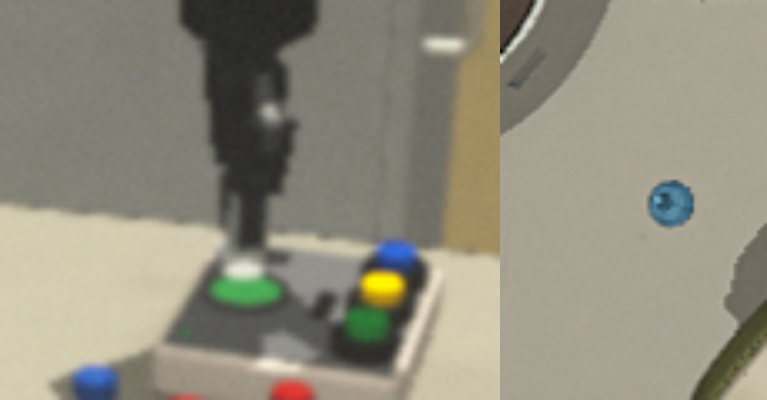

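The foot at (243,270) is above the window centre at (246,290), the bulb is unmoved and the arm is still, so I'm handing it in.

```bash
python3 -c "
from rig import close_job; print(close_job())"
```

```text
the job is handed in; nothing more can be done
None
```

I pressed the keys in the order green, yellow, blue, then carried the vial over the rack. I handed the job in at about 12.4 s with the vial still gripped above the reader's window.

- **Keys:** Each key was pushed to its stop, with 8–16 N at the fingertips at about 6 mm of travel. The force returned to zero after each press, and all three keys are up in the last pictures.
- **Vial position:** The arm's readings put the foot about 11 mm above the glass and within about 1 mm of the window centre. The side picture taken 8 mm higher showed the foot and window centre in line to within about 1 mm.
- **Last-picture check:** A rough pixel reading of the final picture gives a gap nearer 12–13 mm. I trusted the arm's figure, because that pixel reading is coarse.
- **Uprightness:** The tool had drifted about 0.8° off vertical by the end. The moves can't correct that, so the vial leans by the same amount.
- **Surroundings:** The rack and bulb look unchanged against the first top picture. I did not compare the timer, marker or notebook before and after. No contact with the reader by the vial was seen or felt.

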